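# Set the bin-stock flip tags on a die finisher's bench

## Task

Set the four flip tags on the bin rail to match the stock: only the full bins may show the round stocked badge, so each full bin's tag must lean back over its bin, and each nearly empty bin's tag must lean towards the robot to ask for a refill. Tip over the wrong tags with a light fingertip push, without pinching them or pressing hard, and let every tag rest against its stop. Do not pick up or shift the bins or the tools and parts lying about.

Things in the scene. Friction and masses are not known exactly. Their poses are not given: they have to be found in the camera images.
- rack: grey sheet-steel bin tray, fixed to the bench, 210 mm (x) by 470 mm (y), floor 6 mm thick; origin on the bench under the tray; its x axis points from the rail to the bins (away from the robot, turned by up to 0.2 rad), y along the rail. Its tag rail, 30 mm wide and 60 mm high, runs along the robot's side, centred at x = -75 mm
- holder_1: steel hinge bracket of tag 1, fixed on the rail top: 30 mm (x) x 70 mm (y) x 26 mm high; origin on the rail top, centred, 60 mm above the bench; x points to the bin this tag belongs to, whose origin lies 90 mm along +x. The four brackets stand 100 mm apart in any order. The tag hinges about y, 14 mm above the origin
- tag_1 (a joint): angle of flip tag 1 (rad): 0 upright, +0.8 leaning back over its bin against its stop (round badge faces the robot: stocked), -0.8 leaning to the robot's side against its stop (bar badge up: reorder). Plate 56 mm wide, 3 mm thick, 35 g; free edge 66 mm from the hinge, at rest 47 mm beside and 46 mm above it. Loose hinge: once past upright it falls to the other stop
- holder_2: steel hinge bracket of tag 2, fixed on the rail top: 30 mm (x) x 70 mm (y) x 26 mm high; origin on the rail top, centred, 60 mm above the bench; x points to the bin this tag belongs to, whose origin lies 90 mm along +x. The four brackets stand 100 mm apart in any order. The tag hinges about y, 14 mm above the origin
- tag_2 (a joint): angle of flip tag 2 (rad): 0 upright, +0.8 leaning back over its bin against its stop (round badge faces the robot: stocked), -0.8 leaning to the robot's side against its stop (bar badge up: reorder). Plate 56 mm wide, 3 mm thick, 35 g; free edge 66 mm from the hinge, at rest 47 mm beside and 46 mm above it. Loose hinge: once past upright it falls to the other stop
- holder_3: steel hinge bracket of tag 3, fixed on the rail top: 30 mm (x) x 70 mm (y) x 26 mm high; origin on the rail top, centred, 60 mm above the bench; x points to the bin this tag belongs to, whose origin lies 90 mm along +x. The four brackets stand 100 mm apart in any order. The tag hinges about y, 14 mm above the origin
- tag_3 (a joint): angle of flip tag 3 (rad): 0 upright, +0.8 leaning back over its bin against its stop (round badge faces the robot: stocked), -0.8 leaning to the robot's side against its stop (bar badge up: reorder). Plate 56 mm wide, 3 mm thick, 35 g; free edge 66 mm from the hinge, at rest 47 mm beside and 46 mm above it. Loose hinge: once past upright it falls to the other stop
- holder_4: steel hinge bracket of tag 4, fixed on the rail top: 30 mm (x) x 70 mm (y) x 26 mm high; origin on the rail top, centred, 60 mm above the bench; x points to the bin this tag belongs to, whose origin lies 90 mm along +x. The four brackets stand 100 mm apart in any order. The tag hinges about y, 14 mm above the origin
- tag_4 (a joint): angle of flip tag 4 (rad): 0 upright, +0.8 leaning back over its bin against its stop (round badge faces the robot: stocked), -0.8 leaning to the robot's side against its stop (bar badge up: reorder). Plate 56 mm wide, 3 mm thick, 35 g; free edge 66 mm from the hinge, at rest 47 mm beside and 46 mm above it. Loose hinge: once past upright it falls to the other stop
- bin_pins_full: white open tub 95 mm (x) x 72 mm (y) x 48 mm high, loose, standing in the tray behind a tag holder; origin under its centre, 6 mm above the bench; full: heaped to the rim with steel ejector pins (top about 55 mm above its underside)
- bin_stones_full: white open tub 95 mm (x) x 72 mm (y) x 48 mm high, loose, standing in the tray behind a tag holder; origin under its centre, 6 mm above the bench; full: heaped to the rim with tan dressing sticks (top about 57 mm above its underside)
- bin_pins_low: white open tub 95 mm (x) x 72 mm (y) x 48 mm high, loose, standing in the tray behind a tag holder; origin under its centre, 6 mm above the bench; nearly empty: two steel pins on its floor
- bin_stones_low: white open tub 95 mm (x) x 72 mm (y) x 48 mm high, loose, standing in the tray behind a tag holder; origin under its centre, 6 mm above the bench; nearly empty: two tan dressing sticks on its floor
- collet: turned brass collet, 18 mm dia x 20 mm high, standing on the rail top between two holders; loose, leave it alone; origin in its underside
- oil_bottle: small white bottle with black cap, 22 mm dia x 50 mm high, standing in the tray behind the bins; loose, leave it alone; origin in its underside
- spanner: steel open-end spanner, 160 mm long, lying on the bench to the left of the tray; loose, leave it alone; origin in its underside
- short_spanner: steel open-end spanner, 130 mm long, lying on the bench to the right of the tray; loose, leave it alone; origin in its underside
- file: flat file with wooden handle, 215 mm long, lying left of the tray; loose, leave it alone; origin in its underside
- die_insert: steel die insert block 60 x 50 x 34 mm high, right of the tray; loose, leave it alone; origin in its underside
- bench_brush: bench brush lying beyond the tray; loose, leave it alone; origin in its underside
- mounting_cup: turned aluminium flanged cup, 60 mm dia x 40 mm high, right of the tray; loose, leave it alone; origin in its underside

How it is judged:
At the end, for the whole second after the job is handed in: every full bin's tag leans back over its bin (joint above +0.65) and every nearly empty bin's tag leans towards the robot (joint below -0.65), all tags at rest (under 0.3 rad/s), and every bin within 20 mm of where it stood (((value of joint tag_1 above 0.65 rad and horizontal distance between any of bin_pins_full, bin_stones_full and holder_1 below 0.113 m) or (value of joint tag_1 below -0.65 rad and horizontal distance between any of bin_pins_low, bin_stones_low and holder_1 below 0.113 m)) and velocity of joint tag_1 between -0.3 and 0.3 rad/s and ((value of joint tag_2 above 0.65 rad and horizontal distance between any of bin_pins_full, bin_stones_full and holder_2 below 0.113 m) or (value of joint tag_2 below -0.65 rad and horizontal distance between any of bin_pins_low, bin_stones_low and holder_2 below 0.113 m)) and velocity of joint tag_2 between -0.3 and 0.3 rad/s and ((value of joint tag_3 above 0.65 rad and horizontal distance between any of bin_pins_full, bin_stones_full and holder_3 below 0.113 m) or (value of joint tag_3 below -0.65 rad and horizontal distance between any of bin_pins_low, bin_stones_low and holder_3 below 0.113 m)) and velocity of joint tag_3 between -0.3 and 0.3 rad/s and ((value of joint tag_4 above 0.65 rad and horizontal distance between any of bin_pins_full, bin_stones_full and holder_4 below 0.113 m) or (value of joint tag_4 below -0.65 rad and horizontal distance between any of bin_pins_low, bin_stones_low and holder_4 below 0.113 m)) and velocity of joint tag_4 between -0.3 and 0.3 rad/s and distance of each of bin_pins_full, bin_stones_full, bin_pins_low, bin_stones_low from where it was at the start of the episode below 0.02 m); the robot touches nothing.
It fails at once if a bin is shoved, lifted or carried (moved more than 20 mm) (distance of any of bin_pins_full, bin_stones_full, bin_pins_low, bin_stones_low from where it was at the start of the episode above 0.02 m).
It fails at once if a tool or part lying about is moved more than 30 mm (distance of any of collet, oil_bottle, spanner, short_spanner, file, die_insert, bench_brush, mounting_cup from where it was at the start of the episode above 0.03 m).
It fails at once if a tag or its holder is pinched or pressed hard (more than 20 N) (contact force between the fingers and holder_1 above 20 N or contact force between the fingers and holder_2 above 20 N or contact force between the fingers and holder_3 above 20 N or contact force between the fingers and holder_4 above 20 N).
It also fails if it takes over 40 s, if anything falls off the work surface, if the arm or the gripper's body presses on something with over 40 N, if the wrist force passes 120 N, or if a joint passes its speed limit or range.

## Robot

A 7-joint arm with a two-finger parallel gripper is mounted at the origin on the work surface. World frame = base frame: x ahead of the robot, y to its left, z up, the work surface at z = 0. Lengths are in m, angles in rad, forces in N, time in s.
With the tool pointing down it reaches from about 0.4 to 0.875 m from the base axis. Payload 6.5 kg.
Tool frame: the origin (TCP) lies between the finger pads; the fingertips stand 19 mm ahead of it and the grasp point (between the pads) is the TCP; z points along the fingers, y is the line along which they close (so a half turn about z gives the same grasp; the last joint's range is limited). The gripper opens to 85 mm and grips with 20 to 120 N. Pads are 22 mm wide; open, the fingers measure 114 mm over their backs; the gripper's body (76 mm by 85 mm) begins 54 mm behind the grasp point. The pads swing forward as they close: fully open they stand 13 mm farther back than shut.
Start: joints at [-1.382, 0.536, -0.004, 1.538, 0.003, 1.067, -0.071], TCP at [0.164, 0.629, 0.25] pointing down, gripper open.
Joint ranges: [-2.7, 2.7], [-0.37, 2.16], [-1.27, 1.26], [0.24, 2.4], [-1.31, 4.45], [0.19, 1.91], [-2.76, 2.76]. Speed limits (rad/s): [2.39, 2.39, 3.14, 3.14, 3.14, 3.14, 3.14].

## Interface

Orientations are given as a unit quaternion [w, x, y, z].
In Python, from plant import bot, viewer gives the robot as it stands. The module is installed in compiled form; this text tells all that it offers.
- The arm moves only by the shell command python3 -m jog 'ROWS' [FORCE]. ROWS is a JSON object of lists of equal length, an entry for each row: "claw": the opening, from 0 (shut) to 1 (fully open); "offset": the shift along the tool's x, y, z in m, a list of three; "turn": the turn, a rotation vector about the tool's x, y, z in rad, a list of three. A call has 1 to 12 rows; each row is the pose to reach, as a shift and turn from the pose commanded when the call began, along the tool's axes at that moment; what a row does not reach only later rows make up. A row lasts 1/10 s, in which the tool goes at most 50 mm and 8.59 degrees, less where a joint would pass 70% of its speed; a pose out of reach is approached as far as the arm can. A call with a gripper value outside its range is refused whole. The fingers move at their own pace and stop on an object; FORCE is the grip in N (left out, the last holds). Time passes only in rows, so rows that repeat a pose let the fingers close. It gives the time, the measured TCP pose, the force, the opening and the grip force at its end, in the units of the state.
- bot.sense(): the state, without advancing time (a new reading comes with each control period).
- viewer.read_camera(name): name is "scene" or "top" or "wrist"; returns (picture, depth): 400x640x3 uint8, blue, green, red; 400x640 float32, m along the optical axis (not along the pixel's ray), 0 where there is no reading.
- viewer.calibration(name): a dict with "fx", "fy", "cx", "cy" (pixels), "R" (3x3) and "t" (3): a world point X has camera coordinates R X + t. Camera axes: x right, y down, z forward; pixel columns grow to the right and rows downward; lengths in m; the calibration is good to about 2 mm. A picture is of the moment at which its call begins: read the wrist's pose just before it. calibration takes no time and is no camera call; for the wrist camera it gives the pose at the moment of the call.
- bot.sign_off(): hands the job in; it is judged then, once.
The state is a dict: "t": time; "joints": joint angles; "joint_vel": joint speeds; "joint_torque": joint torques, N m; "ee_pos": TCP position; "eef_rot": TCP orientation; "ft_force": force on the tool from outside, world axes, zero at the start; "torque": the same for the moment, N m; "opening": finger opening in m; "finger_force": force on a finger pad.
Only numpy, scipy, OpenCV 4.12 (cv2) and the standard library are available. Lean on these libraries where they do the work, as an engineer would, in place of code of your own. Each camera call takes 0.05 s, during which the arm holds its last target. There are 200 camera calls.

## Working session

There is one attempt and no reset: what is moved stays moved. The work goes in short steps, Python scripts to look and compute and a shell command to move; the robot and the scene stay as the last step left them, time stands still between calls to the robot, and variables do not carry over. Pictures are saved under pics/ and viewed, at most 10 in all, crops included, and the job is handed in when it is done.

```bash
mkdir -p pics
python3 - <<'E'
from plant import bot, viewer
import cv2,numpy as np
s=bot.sense();print(s['t'],s['ee_pos'],s['eef_rot'],s['opening'])
for n in('scene','top'):
    p,d=viewer.read_camera(n);cv2.imwrite(f'pics/{n}1.png',p);np.save(f'{n}_d.npy',d)
    c=viewer.calibration(n);print(n,{k:np.round(v,3).tolist() for k,v in c.items()})
E
```

```text
0.0 [0.16368368 0.62845961 0.2494215 ] [-5.04406669e-05  1.27001129e-01  9.91902214e-01 -8.42323175e-04] 0.08518797440430434
scene {'fx': 435.274, 'fy': 435.274, 'cx': 320.904, 'cy': 199.712, 'R': [[0.895, 0.446, -0.007], [0.26, -0.535, -0.804], [-0.362, 0.718, -0.594]], 't': [-0.51, -0.096, 1.406]}
top {'fx': 471.317, 'fy': 471.317, 'cx': 314.465, 'cy': 200.757, 'R': [[-0.021, -1.0, 0.002], [-0.995, 0.021, -0.094], [0.094, -0.004, -0.996]], 't': [0.004, 0.587, 1.246]}
```

View pics/scene1.png

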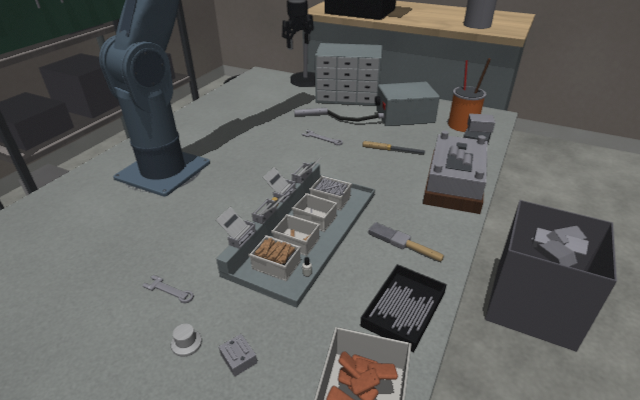

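View pics/top1.png

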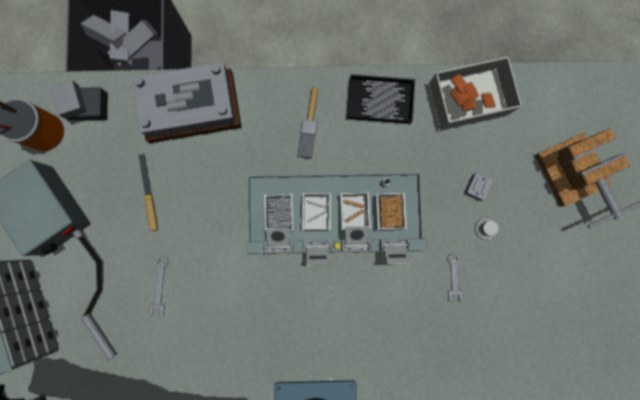

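The rack's bins, from left to right in the top image, are pins full (278,210), pins low (316,210), stones low (354,210) and stones full (391,210). The tags at 278 and 356 lean back, and those at 317 and 395 lean to the robot. So 356 and 395 look wrong. Next I'll zoom in and measure.

Run:
```python
from plant import viewer
import cv2,numpy as np
p=cv2.imread('pics/top1.png');d=np.load('top_d.npy')
cv2.imwrite('pics/crop1.png',cv2.resize(p[165:275,240:430],None,fx=4.2,fy=4.2,interpolation=cv2.INTER_CUBIC))
c=viewer.calibration('top')
v,u=np.mgrid[:400,:640]
P=np.stack([(u-c['cx'])/c['fx']*d,(v-c['cy'])/c['fy']*d,d],-1)
W=(P-c['t'])@c['R']
roi=W[165:275,240:430].reshape(-1,3)
m=(roi[:,2]>.095); pts=roi[m]
mask=np.zeros((400,640),np.uint8);mask[165:275,240:430]=(m.reshape(110,190))
n,l,st,ce=cv2.connectedComponentsWithStats(mask)
for i in range(1,n):
    if st[i,4]<15: continue
    q=W[l==i]; hi=q[q[:,2]>q[:,2].max()-.008]
    print(st[i],'mean',q.mean(0).round(3),'zmax',q[:,2].max().round(3),'top edge',hi.mean(0).round(3),'ptp',np.ptp(q,axis=0).round(3))
# bins (white/contents at z .04-.07)
w=(W[...,2]>.045)&(W[...,2]<.075);w[:165]=0;w[275:]=0;w[:,:240]=0;w[:,430:]=0
n,l,st,ce=cv2.connectedComponentsWithStats(w.astype(np.uint8))
for i in range(1,n):
    if st[i,4]>60:
        q=W[l==i];r=cv2.minAreaRect(q[:,:2].astype(np.float32)*1000);print(st[i],np.round(r[0]),np.round(r[1]),round(r[2],1))
```

```text
[266 227  23  14 260] mean [0.499 0.087 0.109] zmax 0.128 top edge [0.511 0.089 0.122] ptp [0.031 0.056 0.032]
[346 226  23  13 269] mean [ 0.499 -0.11   0.127] zmax 1.296 top edge [ 0.467 -0.003  1.296] ptp [0.046 0.138 1.201]
[386 251  24  14 257] mean [ 0.432 -0.21   0.123] zmax 1.296 top edge [ 0.467 -0.003  1.296] ptp [0.049 0.237 1.2  ]
[307 252  22  14 263] mean [ 0.432 -0.013  0.119] zmax 1.296 top edge [ 0.467 -0.003  1.296] ptp [0.049 0.053 1.2  ]
[341 191  30  39 177] [ 558. -115.] [99. 75.] 0.9
[264 193  30  38 861] [557.  89.] [98. 75.] 0.6
[302 192  29  38 202] [558. -11.] [74. 98.] 88.6
[376 192  31  38 928] [ 555. -210.] [96. 76.] 0.9
[370 239  12  12 131] [ 466. -163.] [29. 29.] 88.7
[409 239  18  11 185] [ 465. -274.] [45. 26.] 88.8
[247 241  18  12 199] [467. 149.] [45. 29.] 89.1
[292 241  12  11 129] [466.  39.] [29. 26.] 89.0
[331 240  12  12 113] [465. -63.] [29. 29.] 88.9
[344 241  25   9  84] [ 462. -114.] [18. 65.] 7.4
[383 241  24   5  65] [ 469. -214.] [60. 10.] 88.8
[305 242  25   8  93] [466. -12.] [63. 18.] 88.8
[266 246  25   5  69] [462.  89.] [62. 10.] 88.8
```

View pics/crop1.png

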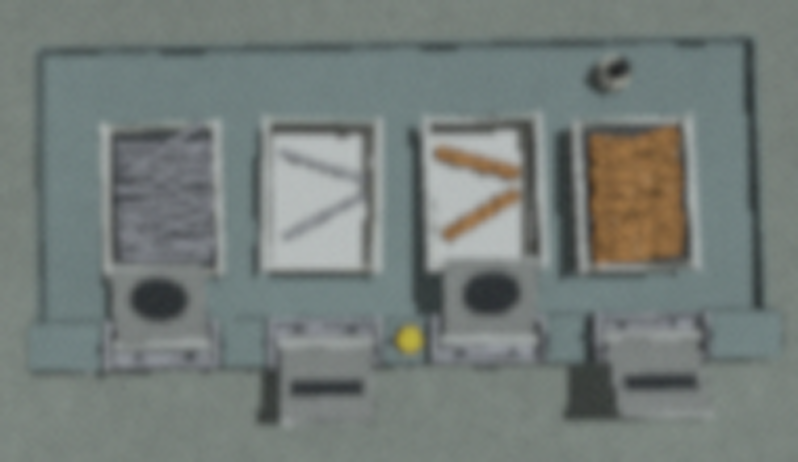

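Confirmed: tag 3 from the left (y≈-0.112) wrongly leans back over the low stones bin. Tag 4 (y≈-0.212) wrongly leans to the robot at the full stones bin. The rail lies at x≈0.466 with almost no turn. First I'll close the gripper and move above the stones-low bin, behind its tag.

```bash
python3 -m jog '{"claw":[0,0,0,0,0,0,0,0,0,0,0,0],"offset":[[-0.04,-0.045,0],[-0.08,-0.09,0],[-0.12,-0.134,0],[-0.15,-0.168,0],[-0.18,-0.2,0],[-0.21,-0.235,0],[-0.24,-0.268,0],[-0.27,-0.302,0],[-0.3,-0.335,0],[-0.33,-0.369,0],[-0.36,-0.402,0],[-0.36,-0.402,0]],"turn":[[0,0,-0.05],[0,0,-0.1],[0,0,-0.15],[0,0,-0.2],[0,0,-0.25],[0,0,-0.255],[0,0,-0.255],[0,0,-0.255],[0,0,-0.255],[0,0,-0.255],[0,0,-0.255],[0,0,-0.255]]}' 20
python3 -c "
from plant import bot;s=bot.sense();print(s['ee_pos'],s['eef_rot'])"
```

```text
t: 1.3
ee_pos: [0.413, 0.1436, 0.2503]
eef_rot: [0.0, 0.005, 1.0, -0.001]
ft_force: [-0.2, -0.1, -0.0]
opening: 0.0001
finger_force: 0.0
[0.41295006 0.14355339 0.25033766] [ 4.63969700e-04  4.57169188e-03  9.99988946e-01 -9.95630495e-04]
```

```bash
python3 -m jog '{"claw":[0,0,0,0,0,0,0,0,0,0,0],"offset":[[-0.022,-0.042,0],[-0.044,-0.084,0],[-0.066,-0.125,0],[-0.088,-0.167,0],[-0.11,-0.209,0],[-0.135,-0.256,0],[-0.135,-0.256,0],[-0.135,-0.256,0.04],[-0.135,-0.256,0.08],[-0.135,-0.256,0.126],[-0.135,-0.256,0.126]],"turn":[[0,0,0],[0,0,0],[0,0,0],[0,0,0],[0,0,0],[0,0,0],[0,0,0],[0,0,0],[0,0,0],[0,0,0],[0,0,0]]}'
python3 - <<'E'
from plant import viewer
import cv2
p,d=viewer.read_camera('scene');cv2.imwrite('pics/s2.png',cv2.resize(p[130:310,180:420],None,fx=3,fy=3))
E
```

```text
t: 2.4
ee_pos: [0.5413, -0.1046, 0.1189]
eef_rot: [-0.006, -0.001, 1.0, 0.001]
ft_force: [-1.5, 0.7, -0.5]
opening: 0.0001
finger_force: 0.0
```

View pics/s2.png

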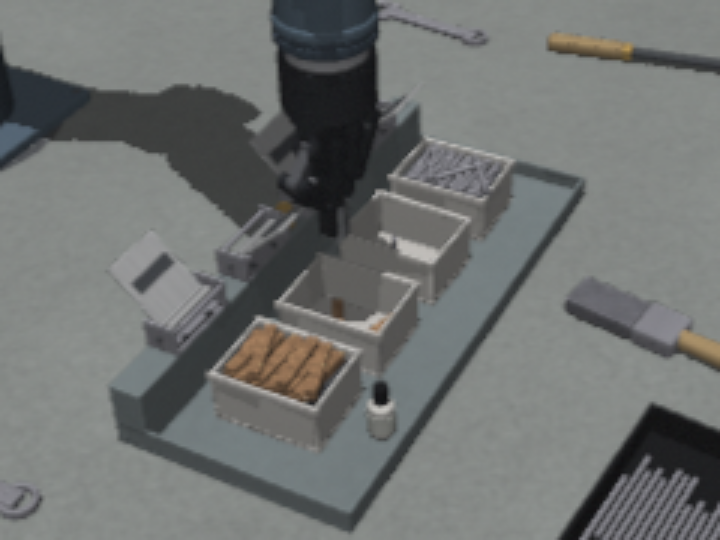

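The fingertip (crop 330,235) is above the tray, behind tag 3 (crop 265,230). I'll check by projecting points into this image before pushing.

Run:
```python
from plant import viewer,bot
import numpy as np
s=bot.sense();print(s['ee_pos'],s['ft_force'])
c=viewer.calibration('scene')
e=s['ee_pos']
for n,X in dict(tip=e-[0,0,.019],edgeL=[.513,-.084,.12],edgeR=[.513,-.140,.12],hL=[.466,-.077,.086],hR=[.466,-.147,.086]).items():
    q=c['R']@np.array(X)+c['t'];u=c['fx']*q[0]/q[2]+c['cx'];v=c['fy']*q[1]/q[2]+c['cy'];print(n,(u-180)*3,(v-130)*3)
```

```text
[ 0.54360929 -0.10541411  0.12222592] [ 0.06014518 -0.63161202  0.38435176]
tip 336.4193526081626 232.21790422045981
edgeL 316.1593508131753 192.41506167416074
edgeR 280.98745167374443 229.0627590302854
hL 275.4325971285789 206.20004731696878
hR 230.8831583207546 251.28582273421173
```

```bash
python3 -m jog '{"claw":[0,0,0,0,0,0,0,0,0,0,0,0],"offset":[[0.012,-0.004,0],[0.024,-0.006,0],[0.034,-0.006,0],[0.044,-0.006,0],[0.054,-0.006,0],[0.064,-0.006,0],[0.074,-0.006,0],[0.084,-0.006,0],[0.084,-0.006,0],[0.084,-0.006,0],[0.07,-0.006,-0.04],[0.07,-0.006,-0.09]],"turn":[[0,0,0],[0,0,0],[0,0,0],[0,0,0],[0,0,0],[0,0,0],[0,0,0],[0,0,0],[0,0,0],[0,0,0],[0,0,0],[0,0,0]]}'
python3 -c "
from plant import bot;print(bot.sense()['ee_pos'])"
```

```text
t: 3.65
ee_pos: [0.4765, -0.1123, 0.2143]
eef_rot: [-0.001, -0.001, 1.0, -0.0]
ft_force: [1.3, 0.2, 0.5]
opening: -0.0
finger_force: 0.0
[ 0.47652594 -0.11229313  0.21428679]
```

```bash
python3 -m jog '{"claw":[0,0,0,0,0,0,0,0,0,0],"offset":[[0.03,-0.034,0],[0.06,-0.067,0],[0.09,-0.1,0],[0.09,-0.1,0],[0.09,-0.1,0],[0.09,-0.1,0.03],[0.09,-0.1,0.06],[0.09,-0.1,0.092],[0.09,-0.1,0.092],[0.09,-0.1,0.092]],"turn":[[0,0,0],[0,0,0],[0,0,0],[0,0,0],[0,0,0],[0,0,0],[0,0,0],[0,0,0],[0,0,0],[0,0,0]]}'
python3 - <<'E'
from plant import viewer,bot
import cv2
p,d=viewer.read_camera('scene');cv2.imwrite('pics/s3.png',cv2.resize(p[130:310,180:420],None,fx=3,fy=3))
print(bot.sense()['ee_pos'])
E
```

```text
t: 4.65
ee_pos: [0.3867, -0.2121, 0.1225]
eef_rot: [-0.0, -0.001, 1.0, 0.0]
ft_force: [0.5, -0.8, 1.1]
opening: -0.0
finger_force: 0.0
[ 0.38725918 -0.21259507  0.12320339]
```

View pics/s3.png

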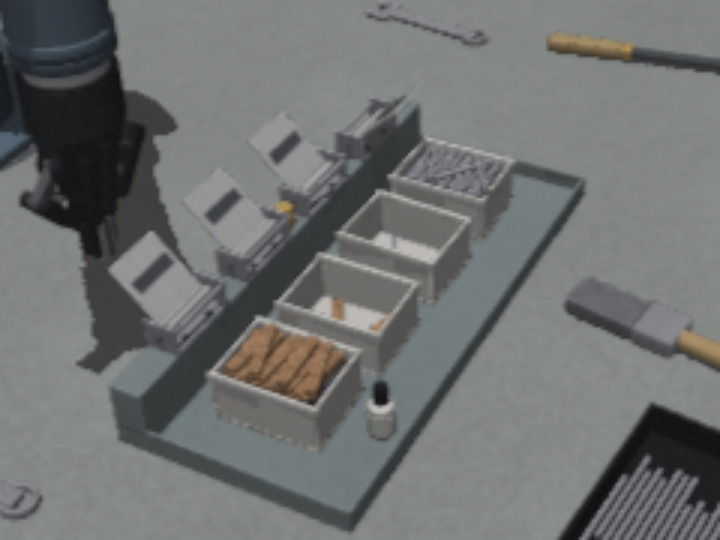

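Tag 3 now leans to the robot (crop 220,205). The fingertip (100,245) is on the robot's side of tag 4 (150,275), so I'll push towards the bin.

```bash
python3 -m jog '{"claw":[0,0,0,0,0,0,0,0,0,0,0,0],"offset":[[-0.012,0,0],[-0.022,0,0],[-0.032,0,0],[-0.042,0,0],[-0.052,0,0],[-0.062,0,0],[-0.072,0,0],[-0.08,0,0],[-0.08,0,0],[-0.08,0,0],[-0.065,0,-0.04],[-0.065,0,-0.09]],"turn":[[0,0,0],[0,0,0],[0,0,0],[0,0,0],[0,0,0],[0,0,0],[0,0,0],[0,0,0],[0,0,0],[0,0,0],[0,0,0],[0,0,0]]}'
python3 -m jog '{"claw":[0,0,0,0,0],"offset":[[0.02,0,-0.03],[0.03,0,-0.06],[0.03,0,-0.06],[0.03,0,-0.06],[0.03,0,-0.06]],"turn":[[0,0,0],[0,0,0],[0,0,0],[0,0,0],[0,0,0]]}'
python3 - <<'E'
from plant import viewer,bot
import cv2
p,d=viewer.read_camera('scene');cv2.imwrite('pics/s4.png',cv2.resize(p[130:310,180:420],None,fx=3,fy=3))
E
```

```text
t: 5.9
ee_pos: [0.4469, -0.2123, 0.211]
eef_rot: [-0.004, 0.001, 1.0, 0.001]
ft_force: [1.9, -0.8, 0.2]
opening: -0.0001
finger_force: 0.0
t: 6.4
ee_pos: [0.4205, -0.2123, 0.2713]
eef_rot: [-0.001, -0.0, 1.0, 0.0]
ft_force: [0.3, 0.7, 0.2]
opening: 0.0003
finger_force: 0.0
```

View pics/s4.png

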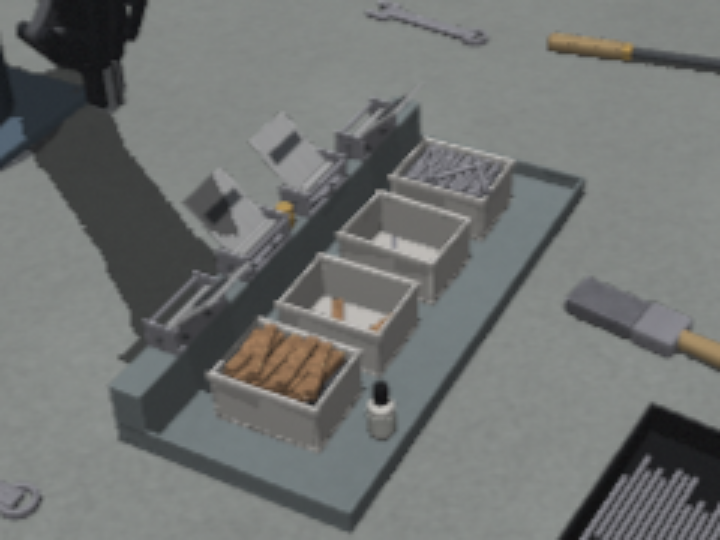

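Tag 4 (crop 190,305) is now edge-on like tag 1, so it leans back over its bin. Tags 2 and 3 lean to the robot. The collet and bins haven't moved.

```bash
python3 -c "
from plant import bot;print(bot.sign_off())"
```

```text
the job is handed in; nothing more can be done
None
```

I tipped the two wrong tags (stones-low to the robot, stones-full back over its bin); in the last picture all four match the stock, with bins and collet unmoved, and the job is handed in at about 6.5 s with no verdict returned.

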